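Stop the control box rocking with a wedge

ROBOT

A 6-joint arm with a two-finger parallel gripper is mounted at the origin on the work surface. World frame = base frame: x ahead of the robot, y to its left, z up, the work surface at z = 0. Lengths are in mm, angles in rad, forces in N, time in s.
With the tool pointing down it reaches from about 400 to 825 mm from the base axis. Payload 7 kg.
Tool frame: the origin (TCP) lies midway between the tips of the shut fingers; the grasp point (between the pads) lies 19 mm behind it; z points along the fingers, y is the direction in which the jaws open and shut (so a half turn about z gives the same grasp; the last joint's range is limited). The gripper opens to 88 mm and grips with 3 to 60 N. Pads are 19 mm wide; open, the fingers measure 130 mm over their backs; the gripper's body (78 mm by 193 mm) begins 47 mm behind the grasp point.
Start: joints at [-0.995, 0.359, 0.012, 0, -1.224, -0.288], TCP at [191.568, -647.222, 203.961] pointing down, gripper open.
Joint ranges: [-3.07, 3.07], [-1.43, 2.12], [-1.02, 1.25], [-3.03, 1.67], [-3.05, -0], [-3.03, 3.03]. Speed limits (rad/s): [2.39, 2.39, 3.01, 3.14, 3.14, 3.14].

INTERFACE

Orientations are given as a rotation vector (axis times angle).
In Python, from station import arm gives the robot as it stands.
- The arm moves only by the tool drive_tool, never from a script. Its arguments are lists of equal length, an entry for each row: "xyz": the shift along the tool's x, y, z in cm, a list of three; "dr": the turn, a rotation vector about the tool's x, y, z in rad, a list of three. In form: {"xyz": [[dx, dy, dz], ...], "dr": [[rx, ry, rz], ...]}. A call has exactly 8 rows; each row shifts and turns the commanded pose from where the row before left it, along the tool's axes as they then stand; what a row does not reach is not made up. A row lasts 1/8 s, in which the tool goes at most 62.5 mm and 10.7 degrees, less where a joint would pass 70% of its speed; a pose out of reach is approached as far as the arm can. A call with a gripper value outside its range is refused whole. "claw" is the closure in counts, from 0 (fully open) to 255 (shut), set as the call begins (left out, the last holds). The fingers move at their own pace and stop on an object; "newtons" is the grip in N (left out, the last holds). Time passes only in rows, so rows that do not move let the fingers close, or fill a call up. It gives the time, the measured TCP pose, the force and the opening at its end, in the units of the state.
- arm.get_obs(): the state, without advancing time (a new reading comes with each control period).
- arm.grab_frame(name): name is "scene" or "top"; returns (picture, depth): 400x640x3 uint8, blue, green, red; 400x640 float32, mm along the optical axis (not along the pixel's ray), 0 where there is no reading.
- arm.get_calibration(name): a dict with "fx", "fy", "cx", "cy" (pixels), "view" (4x4, takes a point from world to camera coordinates). Camera axes: x right, y up, looking along -z (the intrinsics and any distortion apply to the point x, -y, -z); pixel columns grow to the right and rows downward; lengths in mm; the calibration is good to about 2 mm. A picture is of the moment at which its call begins. get_calibration takes no time and is no camera call.
- arm.sign_off(): hands the job in, once; it reports no verdict.
Trained networks look in the newest picture that a camera, given by its name, has taken for a name from the list of things; names that differ only in an ending like _2 or _b are one class to them, and where a whole thing is asked for, a point or a joint stands for the part that bears it (a point fixed in the world has none). Each returns a list of dicts, best first, with "confidence" (0 to 1); they miss things now and then, are a little off and sometimes report something else, mostly with a low value. They report only what shows in the picture. A call takes as long as a camera call. They do not tell look-alikes from the thing itself.
- arm.silhouettes(camera, name): "pixels" (400x640 bool, what is visible of it).
- arm.pinpoint(camera, name): "centre" ([x, y, z] in mm, in world coordinates, good to about 4 mm: a listed point, or the origin of a listed thing).
The state is a dict: "t": time; "joint_pos": joint angles; "dq": joint speeds; "joint_efforts": joint torques, N m; "tcp_pos": TCP position; "tcp_rot": TCP orientation; "ft_force": force on the tool from outside, world axes, zero at the start; "wrist_torque": the same for the moment, N m; "grip_width": finger opening in mm.
Only numpy, scipy, OpenCV 4.12 (cv2) and the standard library are available. Lean on these libraries where they do the work, as an engineer would, in place of code of your own. Each camera call takes 0.05 s, during which the arm holds its last target. There are 200 camera calls.

TASK

The open black control box rocks on the bench because one of its feet, the one under the far left corner as the robot faces it, is too short. Without gripping or lifting anything, push the wooden wedge, thin end first, under that foot until it is snug, then press down firmly on the corner pad above it to check that the box sits level and no longer rocks; if it still rocks, adjust the wedge and test again. Finish while still pressing on that pad, without shoving the box out of its place and leaving everything else on the bench where it stands.

Things in the scene. Friction and masses are not known exactly. Their poses are not given: they have to be found in the camera images.
- enclosure: Open black control box on its back, 200 (x) x 260 (y) x 65 mm high, about 2 kg, loose. Origin: centre of its footprint, on the bench. z up, +x away from the robot, +y to the robot's left, yaw within 0.2 rad. Stands level on three feet, 20 mm across, 20 mm high, at (-80,-110), (-80,110), (80,-110) mm. 2 to 5 N on the fourth corner tips it by 0.04 to 0.1 rad; let go, it tips back.
- foot_spot (a point): Point on the box's underside, 20 mm above the bench, on the axis of the short foot, 20 mm in from the box's +x and +y sides; axes as the box. The foot below it is 20 mm across and its flat sole hangs 5 to 10 mm above the bench (unknown, to be felt). Snug: the wedge resists a push of 3 to 6 N (above about 8 N the box may slide); the box then stays level to about 0.005 rad under a 10 N press.
- corner_pad: Black square corner pad with a brass screw insert, 34 x 34 x 4 mm, part of the control box, right above the short foot, at the far left corner of the rim. Origin: centre of its underside, 63 mm above the bench; its flat top to press on is at 67 mm, 2 mm above the rim and the other corners. A firm test press is 8 to 15 N.
- wedge: Plain wooden wedge lying flat, loose, 0.08 kg, 110 mm long (x), 50 mm wide (y). Origin: centre of the underside. Thin end, 2 mm high, at x = +55 mm; upright butt face, 18 mm high, at x = -55 mm. It lies left of the box, thin end to the box's +y side, within 0.35 rad and 30 mm of the line to the short foot. Slides under about 1 N and stays put once snug.
- offcut: Bystander: aluminium bar offcut, 30 x 90 x 20 mm, lying near the wedge on the robot's side. Origin: centre of the underside.
- motor: Bystander: square stepper motor standing shaft up, 42 x 42 x 38 mm, 60 mm to the shaft end, beyond the wedge. Origin: centre of the underside.
- tape: Bystander: roll of black tape lying flat, 90 mm across, 19 mm high. Origin: centre of the underside.
- can: Bystander: spray can, 58 mm across, 150 mm high, right of the box. Origin: centre of the underside.
- bin: Bystander: open grey parts bin, 100 x 140 x 45 mm. Origin: centre of the underside.
- driver: Bystander: screwdriver lying down, 180 mm long along its x. Origin: its middle, at bench level.
- spanner: Bystander: steel spanner lying down, 160 mm long along its x. Origin: its middle, at bench level.
Not all that is in view belongs to the job. Of the things like the wedge, leave any that is orange; of the rest the larger one is meant.

How it is judged:
By the outcome, as a careful person would: the job done as asked, in the order asked, and still so for the second after the job is handed in, while the arm keeps its last pose, push and grip.
It also fails if it takes over 54 s, if anything falls off the work surface, if the arm or the gripper's body presses on something with over 40 N, if the wrist force passes 120 N, or if a joint passes its speed limit or range.

## Working session

There is one attempt and no reset: what is moved stays moved. The work goes in short steps, Python scripts to look and compute and a tool call to move; the robot and the scene stay as the last step left them, time stands still between calls to the robot, and variables do not carry over. Pictures are saved under pics/ and viewed, on a budget of 10 in all, crops included, one or two more only if the job needs it, and the job is handed in when it is done.

Besides the shell and the picture viewer there is one more tool, called after "Emit:" as a command line: name --argument value ..., lists and objects as JSON in quotes. drive_tool: Moves the arm, as the interface text tells. Its arguments: {"type":"object","properties":{"xyz":{"type":"array"},"dr":{"type":"array"},"claw":{"type":"number"},"newtons":{"type":"number"}},"required":["xyz","dr"]}

```bash
mkdir -p pics; ls
cat > h.py <<'E'
import numpy as np, cv2
from scipy.spatial.transform import Rotation as R
from station import arm
def cloud(name):
    img,d=arm.grab_frame(name); c=arm.get_calibration(name)
    v,u=np.mgrid[0:400,0:640]
    X=(u-c['cx'])/c['fx']*d; Y=(v-c['cy'])/c['fy']*d
    P=np.stack([X,-Y,-d,np.ones_like(d)],-1)@np.linalg.inv(np.array(c['view'])).T
    P=P[...,:3]; P[d==0]=np.nan
    return img,d,P
E
python3 - <<'E'
from h import *
for n in ['scene','top']:
    img,d,P=cloud(n); cv2.imwrite(f'pics/{n}0.png',img); np.save(f'{n}P.npy',P)
    c=arm.get_calibration(n); print(n,{k:(np.round(v,3).tolist()) for k,v in c.items()})
    for t in ['enclosure','foot_spot','corner_pad','wedge','offcut','motor']:
        print(n,t,[(np.round(r['centre'],1).tolist(),round(r['confidence'],2)) for r in arm.pinpoint(n,t)])
s=arm.get_obs(); print({k:np.round(v,3).tolist() for k,v in s.items()})
E
```

```text
pics
scene {'fx': 429.673, 'fy': 429.673, 'cx': 318.91, 'cy': 201.178, 'view': [[0.158, 0.987, 0.009, -103.781], [-0.773, 0.118, 0.623, 373.134], [0.615, -0.106, 0.782, -1541.416], [0.0, 0.0, 0.0, 1.0]]}
scene enclosure [([523.3, -150.9, 3.5], 0.97)]
scene foot_spot [([614.8, -48.6, 21.5], 0.65)]
scene corner_pad [([615.7, -50.6, 62.2], 0.7)]
scene wedge [([754.3, 169.7, -1.9], 0.7), ([528.5, 178.1, 1.9], 0.61), ([636.8, 65.6, -1.4], 0.57)]
scene offcut [([457.4, 56.7, -0.6], 0.55)]
scene motor [([776.9, -43.0, -3.3], 0.87), ([699.5, 356.7, -4.5], 0.64)]
top {'fx': 494.425, 'fy': 494.425, 'cx': 327.443, 'cy': 204.865, 'view': [[0.01, -1.0, -0.013, 12.737], [0.999, 0.01, 0.046, -540.605], [-0.046, -0.013, 0.999, -1608.108], [0.0, 0.0, 0.0, 1.0]]}
top enclosure [([524.9, -155.1, -3.6], 0.96), ([613.8, -50.1, 67.1], 0.24)]
top foot_spot [([614.0, -48.9, 21.8], 0.55)]
top corner_pad [([618.1, -49.1, 65.4], 0.47)]
top wedge [([750.3, 174.1, -3.9], 0.96), ([528.2, 178.9, 1.5], 0.77), ([635.4, 67.1, 1.3], 0.68)]
top offcut [([457.7, 60.1, -3.1], 0.65)]
top motor [([773.7, -42.5, 4.4], 0.49), ([470.4, 474.5, 1.2], 0.34)]
{'t': 0.7, 'joint_pos': [-0.995, 0.359, 0.012, -0.0, -1.224, -0.288], 'dq': [-0.0, 0.0, -0.0, 0.0, -0.0, 0.001], 'joint_efforts': [0.0, -58.216, 29.326, 7.001, 0.013, 0.0], 'tcp_pos': [191.595, -647.216, 203.976], 'tcp_rot': [-0.451, 3.109, -0.0], 'ft_force': [0.073, -0.333, -0.01], 'wrist_torque': [0.001, -0.0, -0.009], 'grip_width': 87.552}
```

View pics/top0.png

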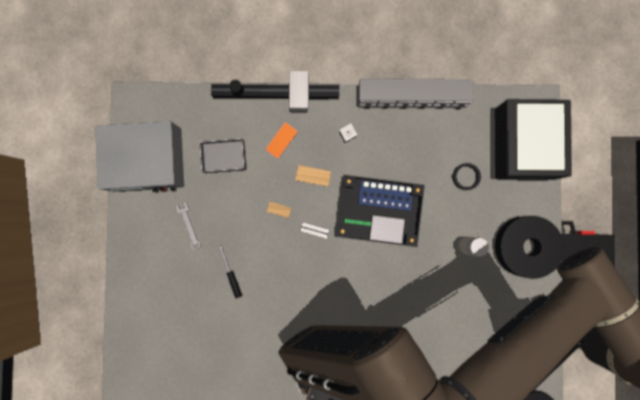

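View pics/scene0.png

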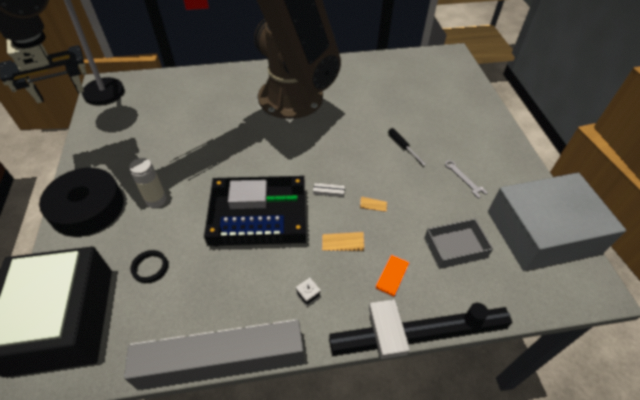

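The top view shows the box at about (380,210), the tan wedge next to it at (313,176), the orange wedge at (282,140), a small tan wedge at (279,210), the offcut at (315,230) and the motor at (348,132). Next I'll fit the poses.

Run:
```python
from h import *
for n in ['top','scene']:
    img,d,P=cloud(n)
    for t in ['enclosure','corner_pad','wedge','offcut','motor']:
        for r in arm.silhouettes(n,t)[:3]:
            m=cv2.erode(r['pixels'].astype(np.uint8),np.ones((1,1)))>0
            p=P[m]; p=p[np.isfinite(p).all(1)]
            if t=='enclosure': p=p[p[:,2]>55]
            if len(p)<5: continue
            (c,s,a)=cv2.minAreaRect(p[:,:2].astype(np.float32))
            cor=cv2.boxPoints((c,s,a))
            # image-based: project mask outlines to plane z=h
            print(n,t,round(r['confidence'],2),'n',len(p),'c',np.round(c,1),'size',np.round(s,1),'ang',round(a,1),'z',np.round(np.percentile(p[:,2],[2,50,98]),1))
            if t=='wedge':
                A=np.c_[p[:,:2],np.ones(len(p))]; k=np.linalg.lstsq(A,p[:,2],rcond=None)[0]; print('   grad',np.round(k[:2],3),'dir',np.degrees(np.arctan2(-k[1],-k[0])).round(1), 'mean',p.mean(0).round(1))
i=cv2.imread('pics/top0.png'); j=cv2.imread('pics/scene0.png')
a=cv2.resize(i[110:260,250:440],None,fx=4,fy=4,interpolation=cv2.INTER_CUBIC); cv2.imwrite('pics/crop.png',a)
```

```text
top enclosure 0.88 n 1223 c [ 523.7 -149.2] size [259.7 200. ] ang 83.5 z [55.2 62.6 71.9]
top corner_pad 0.51 n 80 c [616.9 -49.3] size [27.7 29.8] ang 81.1 z [60.5 68.2 72.5]
top wedge 0.89 n 496 c [638.  67.] size [109.4  49.7] ang 79.3 z [-2.4 10.4 21.6]
   grad [0.039 0.138] dir -105.8 mean [637.6  67.8   9.9]
top wedge 0.63 n 508 c [755.7 174. ] size [ 51.9 110. ] ang 53.2 z [-0.9 10.6 21.1]
   grad [ 0.121 -0.061] dir 153.0 mean [755.4 172.1  10.6]
top wedge 0.62 n 217 c [525.4 178.8] size [75.4 32.3] ang 72.2 z [-2.8  7.4 17.4]
   grad [-0.068 -0.139] dir 63.9 mean [525.5 178.9   7.2]
top offcut 0.78 n 246 c [458.9  59.8] size [88.8 29.5] ang 74.7 z [13.  20.8 27.8]
top offcut 0.55 n 1468 c [698.7 368.9] size [102.1 157.1] ang 5.7 z [-3.2  5.5 47.8]
top motor 0.74 n 5044 c [ 523.  -148.5] size [260.7 201.2] ang 83.3 z [18.1 31.1 69.5]
top motor 0.53 n 197 c [777.6 -46.5] size [43. 43.] ang 27.8 z [ 1.8 38.  48.7]
scene enclosure 0.83 n 1757 c [ 522.7 -150.2] size [260.3 205.9] ang 83.3 z [55.1 62.4 68.3]
scene corner_pad 0.49 n 130 c [613.9 -51. ] size [31.  36.4] ang 82.9 z [62.8 66.5 69.8]
scene wedge 0.96 n 741 c [753.5 173.1] size [ 49.7 114.5] ang 53.4 z [-0.1  9.6 18.3]
   grad [ 0.098 -0.069] dir 145.2 mean [759.  168.8   9.5]
scene wedge 0.66 n 721 c [635.2  67.1] size [109.   62.7] ang 80.6 z [-0.9  8.7 17.9]
   grad [-0.023  0.134] dir -80.4 mean [640.6  67.9   8.7]
scene wedge 0.66 n 303 c [520.8 179.1] size [76.9 47.1] ang 71.8 z [-2.4  5.6 13.1]
   grad [-0.025 -0.122] dir 78.6 mean [525.  176.6   5.5]
scene offcut 0.81 n 319 c [450.5  62.9] size [87.1 51.7] ang 72.9 z [ 4.4 18.4 22.8]
scene motor 0.96 n 422 c [773.4 -41.5] size [44.4 57.9] ang 29.1 z [ 6.5 36.6 45.5]
```

View pics/crop.png

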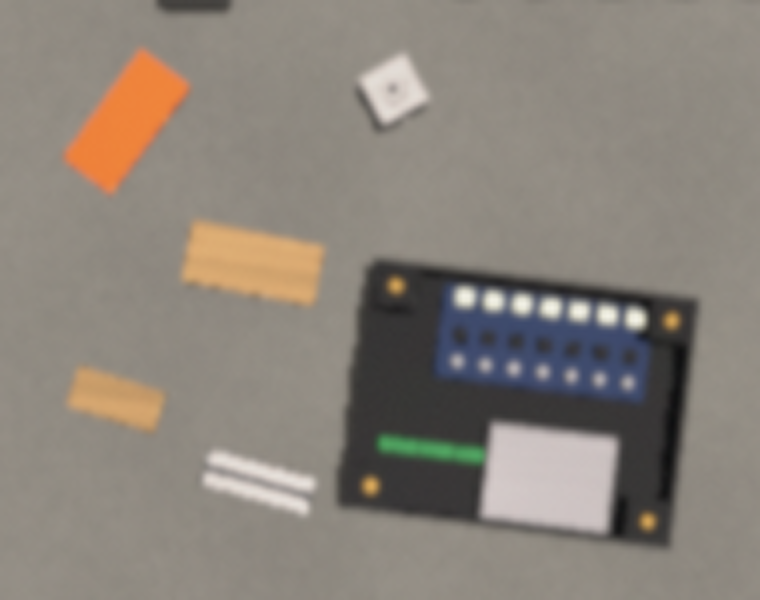

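Fitted poses:

- **Box:** centre (523.5, -150), yaw about -0.115, which puts the short foot at (615.6, -49.7). That agrees with the networks' 614–615, -49.
- **Wedge:** centre (637, 67), thin end pointing about -100°, aimed straight at the foot.

Now I'll plan the approach behind the butt face.

```bash
cat >> h.py <<'E'
def plan(target,yaw,n,rnd=2):
    """tool x axis at world angle yaw (deg), pointing down; n equal rows"""
    s=arm.get_obs(); p=np.array(s['tcp_pos']); Rm=R.from_rotvec(s['tcp_rot'])
    a=np.radians(yaw); Rt=R.from_matrix(np.array([[np.cos(a),np.sin(a),0],[np.sin(a),-np.cos(a),0],[0,0,-1]]))
    w=(Rm.inv()*Rt).as_rotvec(); st=R.from_rotvec(w/n); d=(np.array(target)-p)/n
    print('pos',p.round(1),'f',np.round(s['ft_force'],2),'t',s['t'],'turn/row',(w/n).round(4))
    for i in range(n):
        print((Rm.inv().apply(d)/10).round(rnd).tolist()); Rm=Rm*st
E
python3 -c "
from h import *
plan([653,155,200],-100,16)"
```

```text
pos [ 191.6 -647.2  204. ] f [-0.88 -0.03  0.35] t 1.3 turn/row [-0.     -0.     -0.0693]
[-4.19, 3.99, 0.02]
[-4.45, 3.69, 0.02]
[-4.7, 3.37, 0.02]
[-4.92, 3.04, 0.02]
[-5.12, 2.69, 0.02]
[-5.29, 2.33, 0.02]
[-5.44, 1.96, 0.02]
[-5.57, 1.58, 0.02]
[-5.66, 1.19, 0.02]
[-5.73, 0.79, 0.02]
[-5.77, 0.39, 0.02]
[-5.78, -0.01, 0.02]
[-5.77, -0.41, 0.02]
[-5.73, -0.8, 0.02]
[-5.66, -1.2, 0.02]
[-5.56, -1.59, 0.02]
```

Emit:
drive_tool --xyz '[[-4.2,4.0,0],[-4.45,3.7,0],[-4.7,3.4,0],[-4.9,3.0,0],[-5.1,2.7,0],[-5.3,2.3,0],[-5.45,1.95,0],[-5.55,1.6,0]]' --dr '[[0,0,-0.07],[0,0,-0.07],[0,0,-0.07],[0,0,-0.07],[0,0,-0.07],[0,0,-0.07],[0,0,-0.07],[0,0,-0.07]]' --claw 255 --newtons 20

```text
t: 2.3
tcp_pos: [421.8, -244.0, 204.4]
tcp_rot: [-1.295, 2.861, -0.001]
ft_force: [0.4, -0.0, -0.6]
grip_width: 12.9
```

Emit:
drive_tool --xyz '[[-5.65,1.2,0],[-5.75,0.8,0],[-5.8,0.4,0],[-5.8,0,0],[-5.75,-0.4,0],[-5.7,-0.8,0],[-5.65,-1.2,0],[-5.5,-1.6,0]]' --dr '[[0,0,-0.07],[0,0,-0.07],[0,0,-0.07],[0,0,-0.07],[0,0,-0.07],[0,0,-0.07],[0,0,-0.07],[0,0,-0.07]]'

```text
t: 3.3
tcp_pos: [648.9, 158.7, 204.2]
tcp_rot: [-2.036, 2.392, -0.0]
ft_force: [0.3, -0.8, 0.4]
grip_width: 0.2
```

```bash
python3 -c "
from h import *
plan([653,155,12],-100,5)"
```

```text
pos [648.9 158.7 204.2] f [ 0.3  -0.84  0.4 ] t 3.3 turn/row [-0.0001  0.      0.0028]
[0.06, -0.09, 3.84]
[0.06, -0.09, 3.84]
[0.06, -0.09, 3.84]
[0.06, -0.09, 3.84]
[0.06, -0.09, 3.84]
```

Emit:
drive_tool --xyz '[[0.1,-0.1,4.0],[0.1,-0.1,4.0],[0.1,-0.1,4.0],[0,-0.1,4.0],[0,0,2.0],[0,0,1.4],[0,0,0],[0,0,0]]' --dr '[[0,0,0.007],[0,0,0.007],[0,0,0],[0,0,0],[0,0,0],[0,0,0],[0,0,0],[0,0,0]]'

```text
t: 4.3
tcp_pos: [652.3, 153.6, 11.1]
tcp_rot: [-2.016, 2.408, -0.001]
ft_force: [0.0, 0.0, -0.4]
grip_width: 0.5
```

Run:
```python
from h import *
s=arm.get_obs(); print(np.round(s['tcp_pos'],1),np.round(s['tcp_rot'],3),np.round(s['ft_force'],2))
img,d,P=cloud('scene'); cv2.imwrite('pics/s1.png',cv2.resize(img[150:330,180:440],None,fx=3,fy=3,interpolation=cv2.INTER_CUBIC))
```

```text
[652.3 153.6  11.1] [-2.016e+00  2.408e+00 -1.000e-03] [ 0.01  0.02 -0.35]
```

View pics/s1.png

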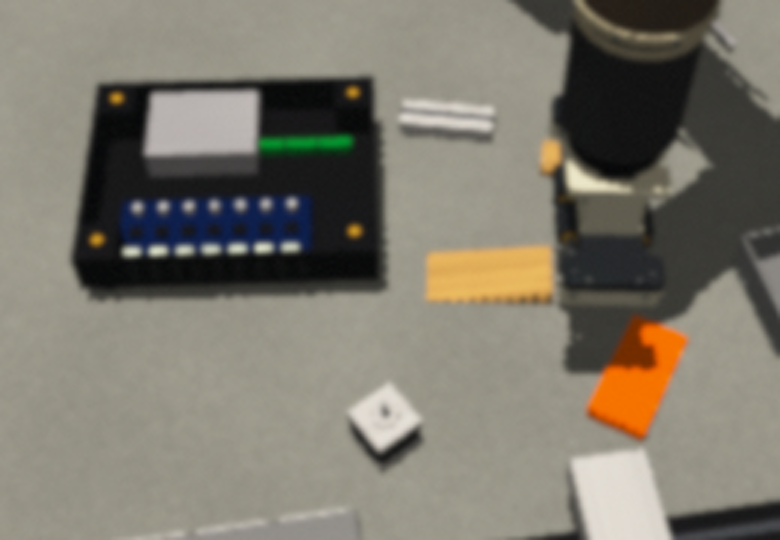

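The gripper is right behind the butt, around crop pixel (600,270), and in line with the wedge. Pushing along tool +x.

Emit:
drive_tool --xyz '[[0.7,0,0.1],[0.7,0,0.1],[0.5,0,0],[0.5,0,0],[0.6,0,0],[0.8,0,0],[0.8,0,0],[0.8,0,0]]' --dr '[[0,0,0],[0,0,0],[0,0,0],[0,0,0],[0,0,0],[0,0,0],[0,0,0],[0,0,0]]'

```text
t: 5.35
tcp_pos: [641.9, 99.5, 8.0]
tcp_rot: [2.016, -2.409, -0.0]
ft_force: [-0.8, 0.4, -0.2]
grip_width: 0.1
```

Emit:
drive_tool --xyz '[[0.6,0,0],[0.6,0,0],[0.5,0,0],[0.4,0,0],[0.3,0,0],[0.2,0,0],[0.2,0,0],[0,0,0]]' --dr '[[0,0,0],[0,0,0],[0,0,0],[0,0,0],[0,0,0],[0,0,0],[0,0,0],[0,0,0]]'

```text
t: 6.35
tcp_pos: [637.1, 72.4, 8.0]
tcp_rot: [-2.016, 2.409, -0.0]
ft_force: [0.6, 0.2, 0.2]
grip_width: 0.6
```

Run:
```python
from h import *
for n in ['top','scene']:
    img,d,P=cloud(n)
    for r in arm.silhouettes(n,'wedge')[:3]:
        p=P[r['pixels']]; p=p[np.isfinite(p).all(1)]; c,s,a=cv2.minAreaRect(p[:,:2].astype(np.float32)); print(n,np.round(c,1),np.round(s,1),round(a,1),len(p))
s=arm.get_obs(); print(np.round(s['tcp_pos'],1),np.round(s['ft_force'],2))
cv2.imwrite('pics/s2.png',cv2.resize(img[150:330,180:440],None,fx=3,fy=3,interpolation=cv2.INTER_CUBIC))
```

```text
top [726.7 148.4] [138.5 111.9] 43.9 417
top [524.2 177.3] [80.4 40.4] 73.8 272
top [627.5  26.1] [26.6 57.5] 78.0 136
scene [753.4 172. ] [ 52.7 117.1] 52.9 782
scene [593.2 156.4] [ 58.3 182.4] 66.6 195
scene [630.5  24.9] [24.4 51.2] 80.6 148
[637.1  72.6   8. ] [-0.32 -0.65  0.31]
```

View pics/s2.png

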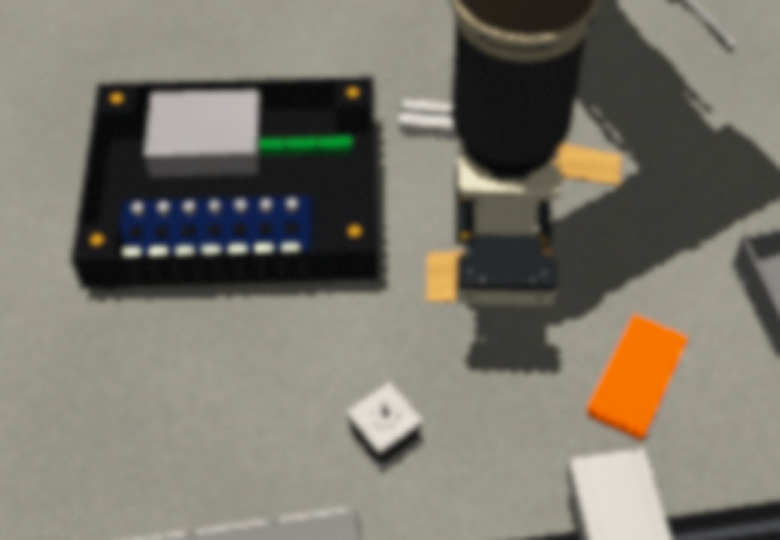

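The picture shows the gripper over the middle of the wedge, but the thin end hasn't moved: it's at crop x≈427 both before and after, and the push force is about 0. That contradicts contact at z = 8 mm. I'll back off the same way and look at what happened.

Emit:
drive_tool --xyz '[[-1.0,0,0],[-1.5,0,0],[-1.5,0,0],[-1.5,0,0],[-1.5,0,0],[-1.5,0,0],[-1.5,0,0],[-1.0,0,0]]' --dr '[[0,0,0],[0,0,0],[0,0,0],[0,0,0],[0,0,0],[0,0,0],[0,0,0],[0,0,0]]'

```text
t: 7.55
tcp_pos: [656.7, 181.9, 7.9]
tcp_rot: [-2.017, 2.409, -0.0]
ft_force: [0.2, -0.2, -0.6]
grip_width: 0.7
```

Run:
```python
from h import *
s=arm.get_obs(); print(np.round(s['tcp_pos'],1),np.round(s['ft_force'],2))
ims=[]
for n,sl in [('top',(slice(120,250),slice(230,400))),('scene',(slice(180,310),slice(270,440)))]:
    img,d,P=cloud(n)
    c=arm.get_calibration(n)
    q=np.array(c['view'])@np.r_[s['tcp_pos'],1]; print(n,'tcp px',c['cx']+c['fx']*q[0]/-q[2],c['cy']-c['fy']*q[1]/-q[2])
    for r in arm.silhouettes(n,'wedge')[:3]:
        p=P[r['pixels']]; p=p[np.isfinite(p).all(1)]; cc,ss,a=cv2.minAreaRect(p[:,:2].astype(np.float32)); print(n,np.round(cc,1),np.round(ss,1),round(a,1),len(p))
    ims.append(cv2.resize(img[sl],None,fx=4,fy=4,interpolation=cv2.INTER_CUBIC)[:,:400*2][:, :680])
o=np.hstack(ims); cv2.imwrite('pics/s3.png',cv2.resize(o,(800,int(o.shape[0]*800/o.shape[1]))))
```

```text
[656.7 181.9   7.9] [ 0.21 -0.22 -0.63]
top tcp px 278.24395072509463 169.29613890583036
top [639.3  66.5] [110.4  50.5] 83.1 493
top [525.2 179.1] [76.4 33.4] 73.4 232
top [783.5 152.6] [51.1 38.6] 54.3 143
scene tcp px 385.9685598549583 241.50368859540404
scene [635.8  67.5] [115.4  60.2] 80.6 751
scene [558.6 151.8] [ 47.1 112.7] 71.9 177
```

View pics/s3.png

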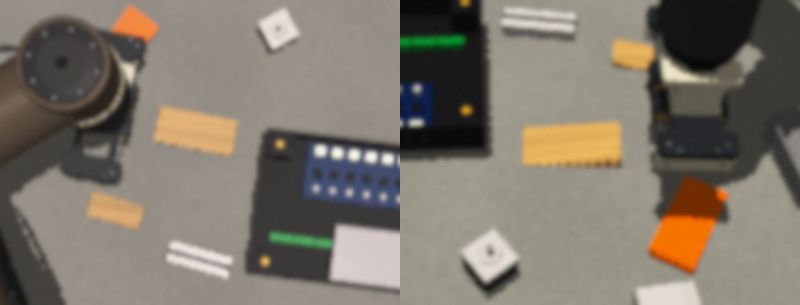

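The wedge is exactly where it was (centre 639,67), so the fingers passed it without touching. I'll use the depth data to check how high the gripper really is.

Run:
```python
from h import *
for n in ['scene','top']:
    img,d,P=cloud(n)
    p=P.reshape(-1,3); k=np.isfinite(p).all(1)&(np.abs(p[:,0]-656)<140)&(np.abs(p[:,1]-182)<70)&(p[:,2]>25)
    q=p[k]; print(n,len(q),np.histogram(q[:,2],bins=[25,40,55,70,85,100,115,130,150,200,300]))
    for lo,hi in [(25,70),(70,100),(100,130),(130,160)]:
        w=q[(q[:,2]>lo)&(q[:,2]<hi)]
        if len(w): print(lo,hi,len(w),np.percentile(w[:,:2],[2,50,98],axis=0).round(0).tolist())
    b=p[np.isfinite(p).all(1)&(np.abs(p[:,0]-600)<25)&(np.abs(p[:,1]-60)<25)]; print('bench z',np.median(b[:,2]).round(1))
s=arm.get_obs(); print(np.round(s['joint_pos'],3),np.round(s['joint_efforts'],1),np.round(s['tcp_rot'],3))
```

```text
scene 7556 (array([   2,    0,    0,    0,   42,  169,  233,  666,  578, 1045]), array([ 25,  40,  55,  70,  85, 100, 115, 130, 150, 200, 300]))
25 70 2 [[649.0, 171.0], [650.0, 171.0], [651.0, 171.0]]
70 100 42 [[572.0, 129.0], [742.0, 163.0], [749.0, 201.0]]
100 130 402 [[570.0, 127.0], [684.0, 152.0], [755.0, 212.0]]
130 160 719 [[568.0, 129.0], [726.0, 164.0], [755.0, 200.0]]
bench z 0.3
top 3133 (array([  2,   0,   0,   0,   2,  55,  93, 483,  29, 124]), array([ 25,  40,  55,  70,  85, 100, 115, 130, 150, 200, 300]))
25 70 2 [[788.0, 140.0], [789.0, 145.0], [791.0, 150.0]]
70 100 2 [[567.0, 159.0], [595.0, 175.0], [624.0, 190.0]]
100 130 148 [[561.0, 129.0], [630.0, 152.0], [730.0, 220.0]]
130 160 484 [[562.0, 132.0], [593.0, 173.0], [751.0, 230.0]]
bench z 1.0
[ 0.554  0.535 -0.192 -0.    -0.845 -0.731] [  0.3 -65.1  23.4   5.6  -0.   -0. ] [ 2.016 -2.409 -0.   ]
```

Emit:
drive_tool --xyz '[[0,0,0.1],[0,0,0.1],[0,0,0.1],[0,0,0.1],[0,0,0.1],[0,0,0],[0,0,0],[0,0,0]]' --dr '[[0,0,0],[0,0,0],[0,0,0],[0,0,0],[0,0,0],[0,0,0],[0,0,0],[0,0,0]]'

```text
t: 8.85
tcp_pos: [656.5, 180.9, 3.0]
tcp_rot: [-2.016, 2.409, 0.0]
ft_force: [0.3, -0.0, -0.3]
grip_width: 0.2
```

Run:
```python
from h import *
img,d,P=cloud('scene')
# lowest z per row in the gripper column
for v in range(205,262,3):
    r=P[v,372:400]; print(v,np.nanmedian(r,axis=0).round(0))
```

```text
205 [677. 158. 199.]
208 [680. 155. 192.]
211 [683. 155. 179.]
214 [697. 153. 191.]
217 [701. 154. 184.]
220 [683. 154. 148.]
223 [696. 155. 154.]
226 [699. 157. 145.]
229 [702. 158. 136.]
232 [708. 156. 131.]
235 [717. 158. 132.]
238 [724. 157. 132.]
241 [732. 153. 132.]
244 [742. 150. 133.]
247 [747. 148. 131.]
250 [745. 148. 115.]
253 [740. 152.  92.]
256 [695. 171.  -1.]
259 [704. 169.   1.]
```

Emit:
drive_tool --xyz '[[0,0,0.05],[0,0,0.05],[0,0,0.05],[0,0,0.05],[0,0,0.05],[0,0,0],[0,0,0],[0,0,0]]' --dr '[[0,0,0],[0,0,0],[0,0,0],[0,0,0],[0,0,0],[0,0,0],[0,0,0],[0,0,0]]'

```text
t: 9.9
tcp_pos: [656.5, 180.8, 0.5]
tcp_rot: [-2.016, 2.409, -0.0]
ft_force: [0.3, 0.2, -0.6]
grip_width: 0.6
```

Emit:
drive_tool --xyz '[[0,0,0.03],[0,0,0.03],[0,0,0.03],[0,0,0.03],[0,0,0],[0,0,0],[0,0,0],[0,0,0]]' --dr '[[0,0,0],[0,0,0],[0,0,0],[0,0,0],[0,0,0],[0,0,0],[0,0,0],[0,0,0]]'

```text
t: 10.9
tcp_pos: [656.4, 180.8, -0.7]
tcp_rot: [2.016, -2.409, -0.0]
ft_force: [0.8, -0.2, 0.1]
grip_width: 0.5
```

The TCP reads z = -0.7 with no bench contact, and the depth data shows the gripper body about 18–20 mm higher than the numbers imply. So the real fingertips sit above the reported TCP. I'll keep probing down carefully.

Emit:
drive_tool --xyz '[[0,0,0.08],[0,0,0.08],[0,0,0.08],[0,0,0.08],[0,0,0.08],[0,0,0],[0,0,0],[0,0,0]]' --dr '[[0,0,0],[0,0,0],[0,0,0],[0,0,0],[0,0,0],[0,0,0],[0,0,0],[0,0,0]]'

```text
t: 11.9
tcp_pos: [656.5, 180.8, -4.7]
tcp_rot: [-2.016, 2.409, -0.0]
ft_force: [-0.8, -0.0, -0.8]
grip_width: 0.6
```

Run:
```python
from h import *
s=arm.get_obs(); print(np.round(s['tcp_pos'],1),np.round(s['ft_force'],2),np.round(s['joint_efforts'],2))
z=[]
for i in range(3):
    img,d,P=cloud('scene')
    m=P[248:258,375:400]; z.append(m[...,2])
z=np.nanmedian(z,axis=0)
print(np.round(z[:, ::4],0))
cv2.imwrite('pics/s4.png',cv2.resize(img[190:290,330:460],None,fx=6,fy=6,interpolation=cv2.INTER_CUBIC))
```

```text
[656.5 180.8  -4.7] [-0.76 -0.05 -0.79] [-0.000e+00 -6.575e+01  2.278e+01  5.440e+00 -3.000e-02 -0.000e+00]
[[  3. 124. 125. 127. 127. 125. 125.]
 [ -2. 120. 121. 124. 123. 124. 124.]
 [ -2. 117. 117. 117. 118. 118. 119.]
 [  1. 110. 110. 110. 114. 111. 113.]
 [ -0.  95.  94.  97.  96. 107. 107.]
 [ -1.  90.  91.  92.  92.  92.  94.]
 [ -1.  87.  86.  88.  87.  89.  87.]
 [  1.  -1.   0.  -1.  85.  85.  84.]
 [ -2.  -2.  -2.   1.   4.  -2.  -1.]
 [ -1.   2.  -2.  -0.   4.  -0.  -1.]]
```

View pics/s4.png

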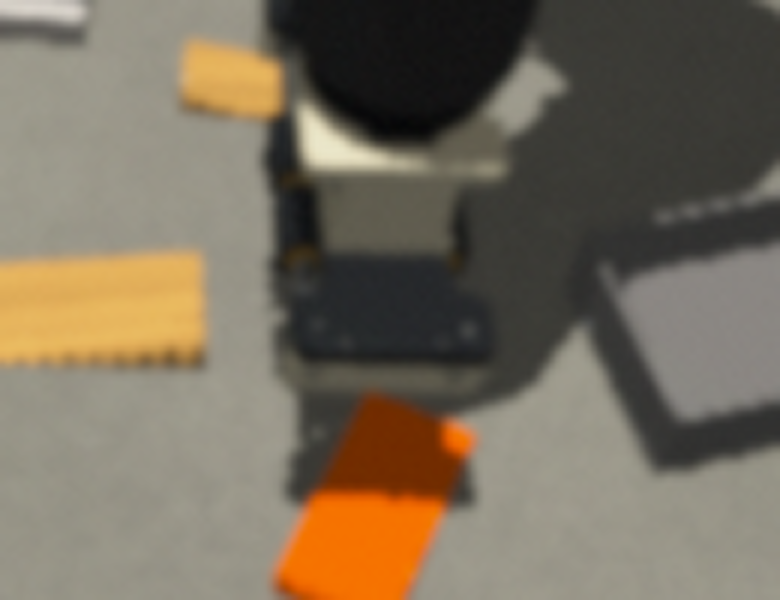

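The crop shows the gripper body clear of the bench. Its lower edge, around crop (390,380), reads z≈84 where about 61 was expected. The offset is therefore around 20 mm, so I'm going further down.

Emit:
drive_tool --xyz '[[0,0,0.1],[0,0,0.1],[0,0,0.1],[0,0,0.1],[0,0,0.1],[0,0,0],[0,0,0],[0,0,0]]' --dr '[[0,0,0],[0,0,0],[0,0,0],[0,0,0],[0,0,0],[0,0,0],[0,0,0],[0,0,0]]'

```text
t: 13.05
tcp_pos: [656.5, 180.8, -9.7]
tcp_rot: [-2.016, 2.409, -0.0]
ft_force: [0.1, -0.1, -0.1]
grip_width: 0.7
```

Emit:
drive_tool --xyz '[[1.0,0,0],[1.2,0,0],[1.2,0,0],[1.0,0,0],[0.7,0,0],[0.6,0,0],[0.6,0,0],[0.3,0,0]]' --dr '[[0,0,0],[0,0,0],[0,0,0],[0,0,0],[0,0,0],[0,0,0],[0,0,0],[0,0,0]]'

```text
t: 14.05
tcp_pos: [644.9, 115.7, -9.7]
tcp_rot: [-2.016, 2.409, -0.0]
ft_force: [-0.1, 0.3, 0.7]
grip_width: 0.4
```

```bash
cat >> h.py <<'E'
def thin(n):
    "thin end line of the tan wedge: pixels by colour between gripper and box"
    img,d,P=cloud(n); h=cv2.cvtColor(img,cv2.COLOR_BGR2HSV)
    m=(h[...,0]>12)&(h[...,0]<26)&(h[...,1]>90)&(h[...,2]>90)&(P[...,0]>590)&(P[...,0]<690)&(P[...,1]>-40)&(P[...,1]<160)&(P[...,2]<30)
    p=P[m]
    if len(p)<10: print(n,'few',len(p)); return
    (c,s,a)=cv2.minAreaRect(p[:,:2].astype(np.float32)); print(n,len(p),'c',np.round(c,1),'s',np.round(s,1),round(a,1),'y 2..98',np.percentile(p[:,1],[1,99]).round(1),'x',np.percentile(p[:,0],[1,99]).round(1))
E
python3 - <<'E'
from h import *
thin('top'); thin('scene')
s=arm.get_obs(); print(np.round(s['tcp_pos'],1),np.round(s['ft_force'],2))
E
```

```text
top 400 c [633.3  41.3] s [88.9 49.6] 79.4 y 2..98 [-2.5 83. ] x [606.6 660.1]
scene 602 c [628.8  44.1] s [94.  64.6] 81.1 y 2..98 [-4.  86.7] x [599.9 663.5]
[644.8 115.6  -9.7] [ 0.46  0.04 -0.07]
```

The wedge has now moved about 15 mm, which matches contact at the predicted plane. I'll push most of the remaining free distance.

Emit:
drive_tool --xyz '[[0.6,0,0],[0.9,0,0.1],[0.9,0,0.1],[0.9,0,0.1],[0.8,0,0],[0.6,0,0],[0.3,0,0],[0,0,0]]' --dr '[[0,0,0],[0,0,0],[0,0,0],[0,0,0],[0,0,0],[0,0,0],[0,0,0],[0,0,0]]'

```text
t: 15.15
tcp_pos: [636.0, 66.3, -12.8]
tcp_rot: [2.016, -2.409, -0.0]
ft_force: [-0.7, -0.7, 0.4]
grip_width: 0.8
```

Emit:
drive_tool --xyz '[[0.1,0,0],[0.1,0,0],[0.1,0,0],[0.1,0,0],[0.1,0,0],[0.1,0,0],[0,0,0],[0,0,0]]' --dr '[[0,0,0],[0,0,0],[0,0,0],[0,0,0],[0,0,0],[0,0,0],[0,0,0],[0,0,0]]'

```text
t: 16.15
tcp_pos: [634.9, 60.6, -12.8]
tcp_rot: [2.016, -2.409, -0.0]
ft_force: [-0.5, -0.2, -0.9]
grip_width: 0.3
```

Emit:
drive_tool --xyz '[[0.06,0,0],[0.06,0,0],[0.06,0,0],[0.06,0,0],[0.06,0,0],[0.06,0,0],[0.04,0,0],[0.04,0,0]]' --dr '[[0,0,0],[0,0,0],[0,0,0],[0,0,0],[0,0,0],[0,0,0],[0,0,0],[0,0,0]]'

```text
t: 17.15
tcp_pos: [634.2, 56.3, -12.7]
tcp_rot: [-2.016, 2.409, -0.0]
ft_force: [0.7, 0.8, -1.5]
grip_width: 0.5
```

Emit:
drive_tool --xyz '[[0.06,0,0],[0.06,0,0],[0.06,0,0],[0.06,0,0],[0.06,0,0],[0.06,0,0],[0.04,0,0],[0.04,0,0]]' --dr '[[0,0,0],[0,0,0],[0,0,0],[0,0,0],[0,0,0],[0,0,0],[0,0,0],[0,0,0]]'

```text
t: 18.15
tcp_pos: [633.5, 52.0, -12.7]
tcp_rot: [-2.016, 2.409, -0.0]
ft_force: [0.1, 0.2, -0.5]
grip_width: 0.6
```

Emit:
drive_tool --xyz '[[0.06,0,0],[0.06,0,0],[0.06,0,0],[0.06,0,0],[0.06,0,0],[0.06,0,0],[0.04,0,0],[0.04,0,0]]' --dr '[[0,0,0],[0,0,0],[0,0,0],[0,0,0],[0,0,0],[0,0,0],[0,0,0],[0,0,0]]'

```text
t: 19.15
tcp_pos: [632.6, 47.6, -12.7]
tcp_rot: [2.016, -2.409, -0.0]
ft_force: [-0.4, 0.6, -0.8]
grip_width: 0.7
```

Run:
```python
from h import *
F=[]
for i in range(3):
    F.append(arm.get_obs()['ft_force']); arm.grab_frame('top')
print(np.round(F,2)); thin('top'); thin('scene'); print(arm.get_obs()['t'])
```

```text
[[-0.36  0.62 -0.83]
 [-0.46  1.87 -0.73]
 [-0.02  0.41 -0.13]]
top 180 c [623.8  -8.5] s [41.3 48.5] 79.9 y 2..98 [-28.8  13.7] x [599.1 648.4]
scene 279 c [622.3  -9.2] s [47.4 62.7] 66.8 y 2..98 [-38.2  14.9] x [591.3 651.3]
19.4
```

Emit:
drive_tool --xyz '[[0.05,0,0],[0.05,0,0],[0.05,0,0],[0.05,0,0],[0.05,0,0],[0.05,0,0],[0.05,0,0],[0.05,0,0]]' --dr '[[0,0,0],[0,0,0],[0,0,0],[0,0,0],[0,0,0],[0,0,0],[0,0,0],[0,0,0]]'

```text
t: 20.4
tcp_pos: [632.0, 43.7, -12.7]
tcp_rot: [-2.016, 2.409, -0.0]
ft_force: [0.4, 0.9, 0.0]
grip_width: 0.4
```

Emit:
drive_tool --xyz '[[0.05,0,0],[0.05,0,0],[0.05,0,0],[0.05,0,0],[0.05,0,0],[0.05,0,0],[0.05,0,0],[0.05,0,0]]' --dr '[[0,0,0],[0,0,0],[0,0,0],[0,0,0],[0,0,0],[0,0,0],[0,0,0],[0,0,0]]'

```text
t: 21.4
tcp_pos: [631.3, 39.8, -12.7]
tcp_rot: [-2.016, 2.409, -0.0]
ft_force: [-0.0, 1.1, 0.3]
grip_width: -0.0
```

Emit:
drive_tool --xyz '[[0.05,0,0],[0.05,0,0],[0.05,0,0],[0.05,0,0],[0.05,0,0],[0.05,0,0],[0.05,0,0],[0.05,0,0]]' --dr '[[0,0,0],[0,0,0],[0,0,0],[0,0,0],[0,0,0],[0,0,0],[0,0,0],[0,0,0]]'

```text
t: 22.4
tcp_pos: [630.7, 36.1, -12.7]
tcp_rot: [-2.016, 2.409, 0.0]
ft_force: [-0.2, 2.4, -0.1]
grip_width: 0.7
```

Run:
```python
from h import *
F=[]
for i in range(5):
    F.append(arm.get_obs()['ft_force']); arm.grab_frame('top')
print(np.round(F,2)[:,:2].T, np.mean(F,0).round(2),arm.get_obs()['tcp_pos'],arm.get_obs()['t'])
```

```text
[[-0.21  0.19  0.44 -0.03  0.81]
 [ 2.37  2.26  1.97  2.93  2.1 ]] [ 0.24  2.33 -0.03] [630.66849841  36.06020606 -12.70406215] 22.65
```

The force is now about 2.3 N, so the wedge has reached the foot. Now fine steps.

Emit:
drive_tool --xyz '[[0.03,0,0],[0.03,0,0],[0.02,0,0],[0.02,0,0],[0.02,0,0],[0,0,0],[0,0,0],[0,0,0]]' --dr '[[0,0,0],[0,0,0],[0,0,0],[0,0,0],[0,0,0],[0,0,0],[0,0,0],[0,0,0]]'

```text
t: 23.65
tcp_pos: [630.6, 35.1, -12.7]
tcp_rot: [-2.016, 2.409, -0.0]
ft_force: [1.1, 5.5, -1.0]
grip_width: 0.4
```

Run:
```python
from h import *
F=[]
for i in range(5):
    F.append(arm.get_obs()['ft_force']); arm.grab_frame('top')
print(np.round(F,2)[:,:2].T, np.mean(F,0).round(2),arm.get_obs()['tcp_pos'],arm.get_obs()['t'])
```

```text
[[ 1.15 -0.02  0.77  1.87  1.56]
 [ 5.52  6.03  5.28  5.51  4.27]] [ 1.06  5.32 -0.75] [630.55085333  35.0676378  -12.69774146] 23.9
```

The wedge resists at about 5.3 N, which is snug. Now I'll back off, lift, and go over to the pad at (615.6, -49.7), 101 mm ahead of the retracted pose along tool x.

Emit:
drive_tool --xyz '[[-0.3,0,0],[-0.6,0,0],[-0.6,0,0],[0,0,-3.0],[0,0,-4.3],[0,0,-2.0],[3.0,0,0],[4.0,0,0]]' --dr '[[0,0,0],[0,0,0],[0,0,0],[0,0,0],[0,0,0],[0,0,0],[0,0,0],[0,0,0]]'

```text
t: 24.9
tcp_pos: [620.7, -19.2, 80.7]
tcp_rot: [-2.018, 2.407, -0.001]
ft_force: [0.7, -1.1, 0.8]
grip_width: 0.4
```

Emit:
drive_tool --xyz '[[2.5,0,0],[0.6,0,0],[0,0,0.6],[0,0,0.6],[0,0,0],[0,0,0],[0,0,0],[0,0,0]]' --dr '[[0,0,0],[0,0,0],[0,0,0],[0,0,0],[0,0,0],[0,0,0],[0,0,0],[0,0,0]]'

```text
t: 25.9
tcp_pos: [615.3, -49.9, 68.4]
tcp_rot: [-2.016, 2.409, -0.0]
ft_force: [-0.0, 0.7, -0.5]
grip_width: 0.4
```

Run:
```python
from h import *
s=arm.get_obs(); print(np.round(s['tcp_pos'],1),np.round(s['ft_force'],2),s['t'])
for n in ['top','scene']:
    thin(n); img,d,P=cloud(n)
    p=P[np.isfinite(P).all(-1)]; 
    print('enc',[(np.round(r['centre'],1),round(r['confidence'],2)) for r in arm.pinpoint(n,'enclosure')][:1])
c=cv2.resize(img[150:330,180:440],None,fx=3,fy=3,interpolation=cv2.INTER_CUBIC); cv2.imwrite('pics/s5.png',c)
```

```text
[615.3 -49.9  68.4] [-0.03  0.73 -0.49] 25.9
top few 0
enc [(array([ 522.7, -153. ,   -3.1]), 0.91)]
scene 167 c [623.7  -8.7] s [60.1 42.4] 86.7 y 2..98 [-38.1  20.8] x [605.8 645.7]
enc [(array([ 522.6, -151.2,    1.9]), 0.89)]
```

View pics/s5.png

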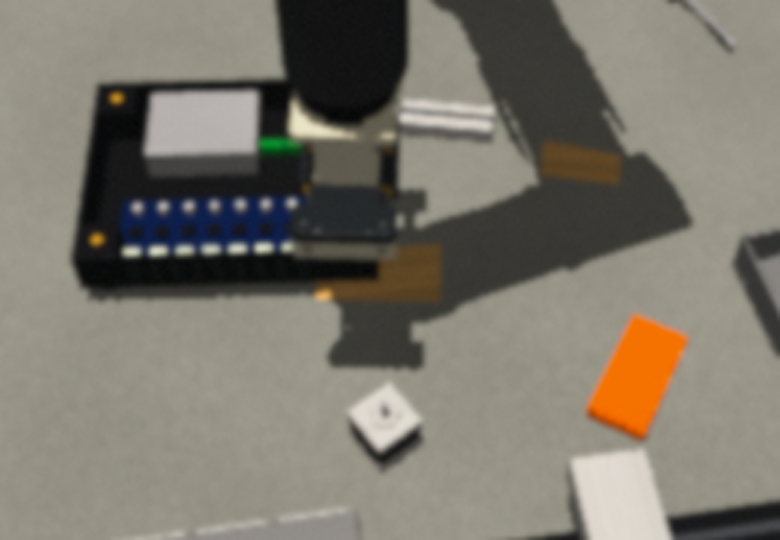

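The box hasn't moved (pinpoint 522.6, -152) and the wedge is under the far-left corner, with its butt near crop (440,272) and its thin end near (320,295). Starting a gentle press.

Emit:
drive_tool --xyz '[[0,0,0.4],[0,0,0.4],[0,0,0.3],[0,0,0.15],[0,0,0.1],[0,0,0.05],[0,0,0.05],[0,0,0.05]]' --dr '[[0,0,0],[0,0,0],[0,0,0],[0,0,0],[0,0,0],[0,0,0],[0,0,0],[0,0,0]]'

```text
t: 27.2
tcp_pos: [615.3, -49.9, 53.3]
tcp_rot: [-2.016, 2.409, -0.0]
ft_force: [-0.2, -0.0, -0.6]
grip_width: 0.6
```

Emit:
drive_tool --xyz '[[0,0,0.03],[0,0,0.03],[0,0,0.03],[0,0,0.03],[0,0,0.03],[0,0,0.03],[0,0,0.03],[0,0,0.03]]' --dr '[[0,0,0],[0,0,0],[0,0,0],[0,0,0],[0,0,0],[0,0,0],[0,0,0],[0,0,0]]'

```text
t: 28.2
tcp_pos: [615.2, -50.0, 50.8]
tcp_rot: [2.016, -2.409, 0.0]
ft_force: [0.2, 0.5, 0.5]
grip_width: 0.2
```

Emit:
drive_tool --xyz '[[0,0,0.03],[0,0,0.03],[0,0,0.03],[0,0,0.03],[0,0,0.03],[0,0,0.03],[0,0,0.03],[0,0,0.03]]' --dr '[[0,0,0],[0,0,0],[0,0,0],[0,0,0],[0,0,0],[0,0,0],[0,0,0],[0,0,0]]'

```text
t: 29.2
tcp_pos: [615.2, -49.9, 48.5]
tcp_rot: [-2.016, 2.409, -0.0]
ft_force: [0.6, -0.4, 0.2]
grip_width: 0.4
```

Emit:
drive_tool --xyz '[[0,0,0.03],[0,0,0.03],[0,0,0.03],[0,0,0.03],[0,0,0.02],[0,0,0.02],[0,0,0.02],[0,0,0.02]]' --dr '[[0,0,0],[0,0,0],[0,0,0],[0,0,0],[0,0,0],[0,0,0],[0,0,0],[0,0,0]]'

```text
t: 30.2
tcp_pos: [615.2, -50.0, 46.5]
tcp_rot: [2.016, -2.409, -0.0]
ft_force: [-0.3, -0.6, -0.8]
grip_width: 0.6
```

Emit:
drive_tool --xyz '[[0,0,0.03],[0,0,0.03],[0,0,0.03],[0,0,0.03],[0,0,0.02],[0,0,0.02],[0,0,0.02],[0,0,0.02]]' --dr '[[0,0,0],[0,0,0],[0,0,0],[0,0,0],[0,0,0],[0,0,0],[0,0,0],[0,0,0]]'

```text
t: 31.2
tcp_pos: [615.2, -49.9, 44.7]
tcp_rot: [-2.016, 2.409, -0.0]
ft_force: [-2.3, 0.6, 4.0]
grip_width: 0.5
```

Emit:
drive_tool --xyz '[[0,0,0.02],[0,0,0.02],[0,0,0.01],[0,0,0],[0,0,0],[0,0,0],[0,0,0],[0,0,0]]' --dr '[[0,0,0],[0,0,0],[0,0,0],[0,0,0],[0,0,0],[0,0,0],[0,0,0],[0,0,0]]'

```text
t: 32.2
tcp_pos: [615.2, -49.9, 44.6]
tcp_rot: [-2.016, 2.409, -0.0]
ft_force: [-3.8, 0.3, 6.8]
grip_width: 0.3
```

Run:
```python
from h import *
F=[]
for i in range(4):
    F.append(arm.get_obs()['ft_force']); arm.grab_frame('top')
print(np.mean(F,0).round(2),arm.get_obs()['tcp_pos'],arm.get_obs()['t'])
```

```text
[-2.49  0.51  6.71] [615.21700723 -49.98498919  44.62875746] 32.4
```

Emit:
drive_tool --xyz '[[0,0,0.02],[0,0,0.02],[0,0.01,0.02],[0,0.01,0.02],[0,0,0],[0,0,0],[0,0,0],[0,0,0]]' --dr '[[0,0,0],[0,0,0],[0,0,0],[0,0,0],[0,0,0],[0,0,0],[0,0,0],[0,0,0]]'

```text
t: 33.4
tcp_pos: [615.3, -49.9, 44.5]
tcp_rot: [-2.016, 2.408, -0.001]
ft_force: [-3.8, 1.3, 11.3]
grip_width: 0.7
```

Run:
```python
from h import *
F=[];H=[]
n='scene'
for i in range(4):
    F.append(arm.get_obs()['ft_force']); img,d,P=cloud(n); H.append(P)
P0=np.load('sceneP.npy'); P=np.nanmedian(H,0)
print(np.mean(F,0).round(2),arm.get_obs()['tcp_pos'],arm.get_obs()['t'])
a=-0.115; e=np.array([np.cos(a),np.sin(a)]); f=np.array([-np.sin(a),np.cos(a)])
# rim tilt change: fit depth-change plane over pixels unchanged (box rim + inside, away from gripper)
q=P[...,:2]-[523.5,-150]; u=q@e; v=q@f
m=(np.abs(u)<95)&(np.abs(v)<125)&~((u>-90)&(v>20))&(P[...,2]>8)
dz=(P-P0)[...,2]; m&=np.abs(dz)<8
A=np.c_[u[m],v[m],np.ones(m.sum())]; k=np.linalg.lstsq(A,dz[m],rcond=None)[0]; print('tilt change',k.round(4),m.sum())
print([np.round(r['centre'],1) for r in arm.pinpoint(n,'enclosure')][:1])
r=arm.silhouettes(n,'enclosure')[0]; p=P[r['pixels']]; p=p[np.isfinite(p).all(1)&(p[:,2]>55)]
print(cv2.minAreaRect(p[:,:2].astype(np.float32)))
```

```text
[-3.81  0.64 11.2 ] [615.32609722 -49.93543947  44.52196136] 33.6
tilt change [-0.0004  0.0014  0.0442] 2875
[array([ 523. , -151.4,    2.7])]
((551.3082275390625, -183.273681640625), (200.1093292236328, 266.9153137207031), 83.23990631103516)
```

The press holds at 11.2 N. Going from 6.7 to 11.2 N moved the pad only 0.1 mm, the box tilt changed by no more than 0.0015 rad, and the box hasn't shifted. Handing in while pressing.

```bash
python3 -c "
from station import arm
print(arm.get_obs()['ft_force']); print(arm.sign_off())"
```

```text
[-4.18193469  1.50981969 11.19243912]
the job is handed in; nothing more can be done
None
```

I pushed the larger tan wedge thin end first under the short far-left foot, until it resisted at about 5.3 N. I then pressed the corner pad and handed the job in at about 33.7 s, still pressing with 11.2 N.

**Last checks:**
- **Rocking:** raising the press from 6.7 to 11.2 N sank the pad only about 0.1 mm, or roughly 0.001 rad. No second adjustment of the wedge was needed.
- **Level:** depth images show the box tilt changed by no more than 0.0015 rad from the start.
- **Box position:** the network still places the box within its error of where it started, at about (523, -151).
- **Bystanders:** I saw nothing else shift in the last scene picture, but I didn't measure each item.

**What disagreed:**
- **Fingertip height:** the reported tool tip is about 22 mm lower than the real fingertips, judging by the pad contact. My first push at a reported z of 8 mm passed over the wedge without touching it. I spotted this in the picture and corrected it by probing down and using depth.
- **Box outline:** the last outline fit of the box was unreliable because the arm hid part of it, so I relied on the network's position and the tilt fit instead.
- **Sideways force:** about 4 N of sideways force remained on the tool during the final press.

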